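Clamp a capacitor with the cam lever and hold it

ROBOT

A 6-joint arm with a two-finger parallel gripper is mounted at the origin on a cart in front of the work surface, level with it; the furniture and walls round the work are solid. World frame = base frame: x ahead of the robot, y to its left, z up, the work surface at z = 0. Lengths are in m, angles in rad, forces in N, time in s.
With the tool pointing down it reaches from about 0.375 to 0.9 m from the base axis. Payload 3.1 kg.
Tool frame: the origin (TCP) lies on the front face of the gripper's body, between the roots of the fingers; the fingertips stand 70 mm ahead of it and the grasp point (between the pads) lies 51 mm ahead of it; z points along the fingers, y is the line along which they close (so a half turn about z gives the same grasp; the last joint's range is limited). The gripper opens to 87 mm and grips with 3 to 60 N. Pads are 19 mm wide; open, the fingers measure 117 mm over their backs; the gripper's body (75 mm by 190 mm) begins 51 mm behind the grasp point.
Start: joints at [-1.371, 0.527, 1.433, -0, 1.181, -0.178], TCP at [0.231, -0.581, 0.292] pointing down, gripper open.
Joint ranges: [-3.08, 3.08], [-0.75, 2.2], [0.22, 2.44], [-1.43, 4.57], [0, 2.65], [-2.85, 2.85]. Speed limits (rad/s): [2.79, 2.79, 3.14, 3.14, 3.14, 3.14].

INTERFACE

Orientations are given as a unit quaternion [x, y, z, w].
In Python, from rig import robot, cams, ticket gives the robot as it stands. The module is installed in compiled form; this text tells all that it offers.
- The arm moves only by the shell command python3 -m crank 'ROWS' [FORCE]. ROWS is JSON, a list of rows, each a list of 7 numbers: the shift along the tool's x, y, z in cm, then the turn, a rotation vector about the tool's x, y, z in rad, then the closure, from 0 (fully open) to 1 (shut). A call has 1 to 5 rows; each row shifts and turns the commanded pose from where the row before left it, along the tool's axes as they then stand; what a row does not reach is not made up. A row lasts 1/8 s, in which the tool goes at most 62.5 mm and 10.7 degrees, less where a joint would pass 70% of its speed; a pose out of reach is approached as far as the arm can. A call is refused whole if a number of a shift passes 6.25 or a number of a turn 0.188, either way. A call with a gripper value outside its range is refused whole. The fingers move at their own pace and stop on an object; FORCE is the grip in N (left out, the last holds). Time passes only in rows, so rows that do not move let the fingers close. It gives the time, the measured TCP pose, the force, the opening and the grip force at its end, in the units of the state.
- robot.get_obs(): the state, without advancing time (a new reading comes with each control period).
- cams.camera(name): name is "scene" or "top" or "wrist"; returns the picture (400x640x3 uint8, red, green, blue); there is no depth.
- cams.camera_info(name): a dict with "intrinsics" (3x3 intrinsics, pixels), "pose" (4x4, takes a point from camera to world coordinates). Camera axes: x right, y down, z forward; pixel columns grow to the right and rows downward; lengths in m; the calibration is good to about 2 mm. A picture is of the moment at which its call begins: read the wrist's pose just before it. camera_info takes no time and is no camera call; for the wrist camera it gives the pose at the moment of the call.
- ticket.hand_in(): hands the job in; it is judged then, once.
The state is a dict: "time": time; "q": joint angles; "joint_velocities": joint speeds; "joint_torque": joint torques, N m; "position": TCP position; "tool_rot": TCP orientation; "ft_force": force on the tool from outside, world axes, zero at the start; "moment": the same for the moment, N m; "grip_width": finger opening in m; "grip_force": force on a finger pad.
Only numpy, scipy, OpenCV 4.12 (cv2) and the standard library are available. Lean on these libraries where they do the work, as an engineer would, in place of code of your own. Each camera call takes 0.05 s, during which the arm holds its last target. There are 200 camera calls.

TASK

Set the big black capacitor upright in the vee nest of the blue clamp, gripping its thin can gently (not more than about 40 N), and let go of it. Then swing the clamp's red-knobbed cam lever round to the cam's highest lift, where the lever lies over the yellow index line and the jaw presses the capacitor hardest, and finish while still holding it there, because the lever springs back when released. Never tip the capacitor over, and leave the other things on the bench where they are.

Things in the scene. Friction and masses are not known exactly. Their poses are not given: they have to be found in the camera images.
- capacitor: loose black electrolytic capacitor, upright cylinder 36 mm in diameter, can 64 mm high, 70 mm with the two small terminals on top, about 85 g (60 to 120 g); origin at the centre of its underside, z up. It stands on the worktop at the start. Thin can: pinch it with 40 N at most; pinched far above mid-height it may swing.
- clamp: clamp screwed fast to the worktop; blue base plate 200 x 84 x 12 mm (x = -105 to +95 mm). Origin at the underside, in its mid-plane; x axis = clamping direction (cam, jaw, then vee), z up. The 90-degree aluminium vee opens to -x; vee, jaw and guides rise 36 mm or less above the worktop. At rest the can has 8 mm of play between jaw pad and vee; the jaw then pushes it home into the vee.
- nest (a point): the place on top of the base plate (12 mm above the worktop) where the centre of the capacitor's underside belongs before clamping; the middle of the 8 mm play. When clamped, the capacitor stands about 4 mm farther on along the clamp's x axis.
- cam_angle (a joint): angle of the cam lever, rad: 0 = at rest on its stop (its start), growing counter-clockwise seen from above. Highest lift at 1.60; beyond it the jaw backs off again; end stop at 2.30. A spring always turns the lever back to 0: about 2 N at the knob at rest, 5 N at the highest lift.
- cam_lever: the steel cam lever with its red knob, one turning part; origin on its turning axis at worktop height; its x axis points from the knob to the turning axis.
- knob (a point): centre of the red upright round knob on the lever's end, 22 mm in diameter, 44 mm high; point on its axis, 70 mm above the worktop; it reaches from 43 mm to 87 mm above the worktop, and the lever arm under it lies below 43 mm. It turns with the lever round cam_axis at a radius of 85 mm.
- cam_axis (a point): point on the upright turning axis of the lever, 70 mm above the worktop.
- peak_mark (a point): where the knob's centre (point knob) stands when the cam is at its highest lift: straight out from cam_axis along the clamp's -x axis, in line with the yellow index line on the base plate.
- jaw_pad: grey face plate of the sprung jaw that presses on the capacitor, about 12 N at the highest lift.
- relay: bystander, small grey relay 22 x 29 x 34 mm, loose on the worktop; origin at the centre of its underside.
- solder_spool: bystander, green and white spool of solder 59 x 74 x 36 mm, loose on the worktop; origin at the centre of its underside.
- terminal_block: bystander, green terminal block 16 x 60 x 19 mm, loose on the worktop; origin at the centre of its underside.
- screwdriver_red: bystander, red screwdriver 22 x 160 x 21 mm, loose on the worktop; origin at the centre of its underside.
Things that resemble listed ones, but are neither listed nor needed, are in the scene too. What is shaped like the capacitor but orange or turquoise is not meant.

How it is judged:
On the way:
1. the capacitor stands upright in the nest of the clamp, let go, while the lever is still at rest (horizontal distance between capacitor and nest below 0.009 m and height (world z) of capacitor between 0.009 and 0.016 m and angle between capacitor's own z axis and vertical below 0.08 rad and contact force between each of the arm, the fingers and capacitor below 0.3 N and value of joint cam_angle below 0.5 rad), for 0.2 s.
At the end, for the whole second after the job is handed in: Fingers hold the knob (over 1 N), lever within 0.15 rad of the highest lift (1.60 rad); jaw pad presses the capacitor with over 6 N; capacitor upright (0.08 rad), at rest on the base plate within 9 mm of the nest point, not touched by the robot (value of joint cam_angle between 1.45 and 1.75 rad and contact force between the fingers and cam_lever above 1 N and contact force between jaw_pad and capacitor above 6 N and horizontal distance between capacitor and nest below 0.009 m and height (world z) of capacitor between 0.009 and 0.016 m and angle between capacitor's own z axis and vertical below 0.08 rad and linear speed of capacitor below 0.02 m/s and contact force between each of the arm, the fingers and capacitor below 0.3 N); the arm keeps its last pose, push and grip.
It fails at once if the capacitor's thin can is squeezed or pressed too hard (over 120 N in all, 60 N a side) (contact force between the fingers and capacitor above 120 N).
It fails at once if the capacitor is tipped over (angle between capacitor's own z axis and vertical above 0.6 rad).
It fails at once if another thing on the bench is displaced by more than 25 mm (distance of any of relay, solder_spool, terminal_block, screwdriver_red from where it was at the start of the episode above 0.025 m).
It also fails if it takes over 58 s, if anything falls off the work surface, if the arm or the gripper's body presses on something with over 40 N, if the wrist force passes 120 N, or if a joint passes its speed limit or range.

## Working session

There is one attempt and no reset: what is moved stays moved. The work goes in short steps, Python scripts to look and compute and a shell command to move; the robot and the scene stay as the last step left them, time stands still between calls to the robot, and variables do not carry over. Pictures are saved under pics/ and viewed, at most 10 in all, crops included, and the job is handed in when it is done.

```bash
mkdir -p pics
python3 - <<'E'
from rig import robot,cams
import cv2,numpy as np
a=cams.camera("scene");b=cams.camera("top")
cv2.imwrite("pics/scene.png",a[:,:,::-1]);cv2.imwrite("pics/top.png",b[:,:,::-1])
for n in("scene","top","wrist"):
    i=cams.camera_info(n);print(n,np.round(i["intrinsics"],1).tolist(),np.round(i["pose"],4).tolist())
print(robot.get_obs())
E
```

```text
scene [[485.9, 0.0, 316.4], [0.0, 485.9, 203.4], [0.0, 0.0, 1.0]] [[-0.6623, -0.3832, 0.6438, -0.3972], [-0.7488, 0.3118, -0.5848, 0.8515], [0.0234, -0.8695, -0.4935, 0.7788], [0.0, 0.0, 0.0, 1.0]]
top [[472.0, 0.0, 327.2], [0.0, 472.0, 197.0], [0.0, 0.0, 1.0]] [[-0.0176, -0.9929, 0.118, 0.3417], [-0.9997, 0.0157, -0.0168, 0.0128], [0.0148, -0.1183, -0.9929, 1.4147], [0.0, 0.0, 0.0, 1.0]]
wrist [[311.0, 0.0, 323.6], [0.0, 311.0, 196.9], [0.0, 0.0, 1.0]] [[0.3696, -0.8981, -0.2383, 0.2952], [-0.9292, -0.3576, -0.0933, -0.5546], [-0.0014, 0.256, -0.9667, 0.3832], [0.0, 0.0, 0.0, 1.0]]
{'time': 0.1, 'q': array([-1.37148835e+00,  5.28377558e-01,  1.43378288e+00,  3.38049834e-05,
        1.18138535e+00, -1.78496261e-01]), 'joint_velocities': array([ 0.00077987, -0.00062355, -0.00290149,  0.00066971, -0.00141546,
       -0.00076445]), 'joint_torque': array([-1.10897785e-03, -4.40985417e+01, -1.77151233e+01,  6.35217852e-02,
        5.33868000e-02, -4.18219111e-05]), 'position': array([ 0.23048122, -0.58038581,  0.2913639 ]), 'tool_rot': array([ 9.82211727e-01,  1.87774252e-01,  5.46808666e-06, -9.76677464e-04]), 'ft_force': array([0.06078811, 0.95914132, 0.01718798]), 'moment': array([-0.00161826, -0.02575113, -0.00183005]), 'grip_force': 0.0, 'grip_width': 0.08692452476529097}
```

View pics/top.png

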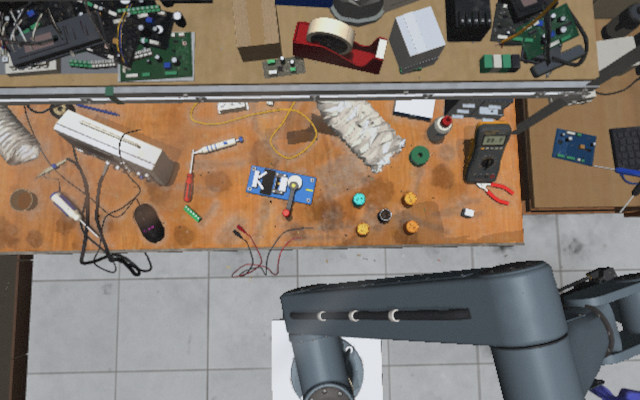

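View pics/scene.png

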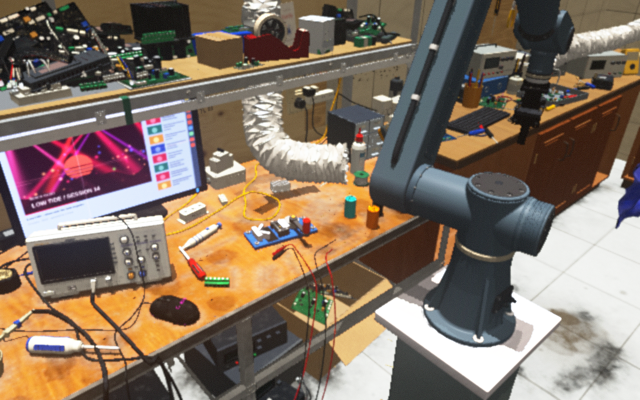

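Top view: the black can is at (385,215). The lookalikes are turquoise at (359,199) and orange at (410,199), (362,229) and (411,227). Only the (385,215) one is black. The blue clamp is at about (282,184), with the knob at (287,212). I'll confirm both in one enlarged crop.

Run:
```python
import cv2
b=cv2.imread("pics/top.png")
cv2.imwrite("pics/crop.png",cv2.resize(b[155:245,235:435],None,fx=4,fy=4,interpolation=cv2.INTER_CUBIC))
```

```text
(no output)
```

View pics/crop.png

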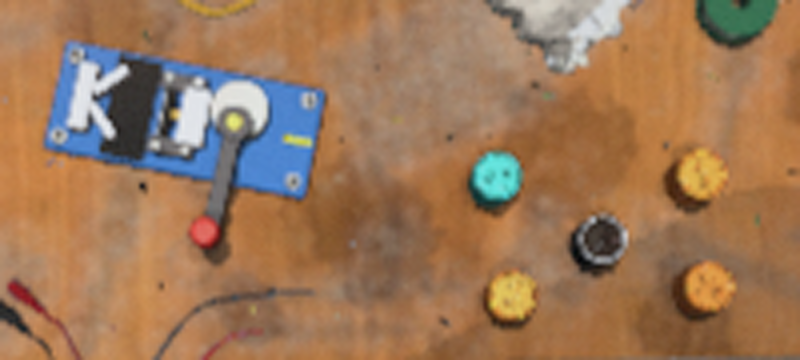

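The crop confirms it: the black can's top is at crop (601,239), surrounded by one turquoise and three orange ones. The plate corners are at (70,42), (327,92), (303,199) and (45,149), the knob top at (204,232), and the cam hub at (233,121). The vee is on the left and the yellow line is at (297,140).

```bash
cat > h.py <<'E'
import numpy as np
from rig import robot,cams
from scipy.spatial.transform import Rotation as R
def world(cam,px,z,info=None):
    i=info or cams.camera_info(cam);K=np.array(i["intrinsics"]);T=np.array(i["pose"])
    d=T[:3,:3]@np.linalg.inv(K)@np.array([px[0],px[1],1.]);return (T[:3,3]+d*(z-T[2,3])/d[2])
def proj(cam,p):
    i=cams.camera_info(cam);K=np.array(i["intrinsics"]);T=np.array(i["pose"])
    c=K@(T[:3,:3].T@(np.array(p)-T[:3,3]));return c[:2]/c[2]
def tool(target,yaw_y=None):
    "tool-axis shift (cm) to put TCP at target, and yaw about tool z to align tool y with direction yaw_y (world rad)"
    o=robot.get_obs();r=R.from_quat(o["tool_rot"])
    print("pos",o["position"].round(4),"shift cm",(r.inv().apply(np.array(target)-o["position"])*100).round(2))
    Y=r.as_matrix()[:,1];print("tool y dir",np.arctan2(Y[1],Y[0]).round(3),"z",r.as_matrix()[:,2].round(3))
    if yaw_y is not None:
        d=(yaw_y-np.arctan2(Y[1],Y[0])+np.pi/2)%np.pi-np.pi/2;print("turn tool z",-d)
E
python3 - <<'E'
from h import *
f=lambda c:((c[0]+.5)/4-.5+235,(c[1]+.5)/4-.5+155)
w=lambda c,z:world("top",f(c),z)
A,B,C,D=[w(c,.012)[:2] for c in[(70,42),(327,92),(303,199),(45,149)]]
print("corners",A,B,C,D,"len",np.linalg.norm(A-B),np.linalg.norm(A-D))
x=(A+D-B-C);x/=np.linalg.norm(x);ctr=(A+B+C+D)/4;o=ctr+.005*x
print("origin",o,"xdir",np.arctan2(x[1],x[0]))
k=w((204,232),.087)[:2];c=w((233,121),.043)[:2]
print("knob",k,"axis",c,np.linalg.norm(k-c),"axis in clamp",(c-o)@x,(c-o)@[-x[1],x[0]])
print("cap",w((603,239),.066),w((600,250),.02))
for c in [(496,178),(511,297),(700,175),(708,287)]:print(w(c,.066)[:2])
E
```

```text
corners [0.6086592  0.21331023] [0.56764067 0.02055257] [0.48709228 0.03966663] [0.52774803 0.23185449] len 0.19707368388649643 0.08300908409392105
origin [0.5488228 0.1312371] xdir 1.3617257399847866
knob [0.45707107 0.10825521] axis [0.54218205 0.08959493] 0.08713257501310348 axis in clamp -0.04211367489596943 -0.0021467226534068067
cap [ 0.44918103 -0.17614238  0.066     ] [ 0.44470833 -0.18009595  0.02      ]
[ 0.49445263 -0.10040725]
[ 0.40872728 -0.10895173]
[ 0.49428461 -0.24770402]
[ 0.41349695 -0.25035178]
```

```bash
python3 -m crank '[[0,0,0,0,0,-0.18,0],[0,0,0,0,0,-0.18,0],[0,0,0,0,0,-0.18,0],[0,0,0,0,0,-0.18,0],[0,0,0,0,0,-0.18,0]]' 25
python3 - <<'E'
from h import *
tool([.447,-.177,.25],-.21)
E
```

```text
time: 0.72
position: [0.2305, -0.5805, 0.2917]
tool_rot: [0.801, 0.599, 0.0, -0.001]
ft_force: [-0.2, 0.3, 0.1]
grip_width: 0.0872
grip_force: 0.0
pos [ 0.2305 -0.5805  0.2917] shift cm [44.83  9.34  4.21]
tool y dir -0.287 z [-0.     0.001 -1.   ]
turn tool z -0.0770022701172528
```

```bash
python3 -m crank '[[5.6,1.2,0.5,0,0,-0.07,0],[5.6,1.2,0.5,0,0,0,0],[5.6,1.2,0.5,0,0,0,0],[5.6,1.2,0.5,0,0,0,0],[5.6,1.2,0.5,0,0,0,0]]' >/dev/null; python3 -m crank '[[5.6,1.2,0.5,0,0,0,0],[5.6,1.2,0.5,0,0,0,0],[4,1,0,0,0,0,0],[0,0,0,0,0,0,0]]'
python3 - <<'E'
from h import *
import cv2
tool([.447,-.177,.25],-.21)
im=cams.camera("wrist");cv2.imwrite("pics/w1.png",im[:,:,::-1]);print(proj("wrist",[.447,-.177,.064]))
E
```

```text
time: 1.85
position: [0.4216, -0.1795, 0.257]
tool_rot: [0.78, 0.626, -0.0, -0.001]
ft_force: [0.0, -1.2, -0.3]
grip_width: 0.0869
grip_force: 0.0
pos [ 0.4216 -0.1795  0.257 ] shift cm [0.79 2.42 0.69]
tool y dir -0.218 z [-0.001  0.001 -1.   ]
turn tool z -0.008013259939180006
[349.51934762 181.15111456]
```

View pics/w1.png

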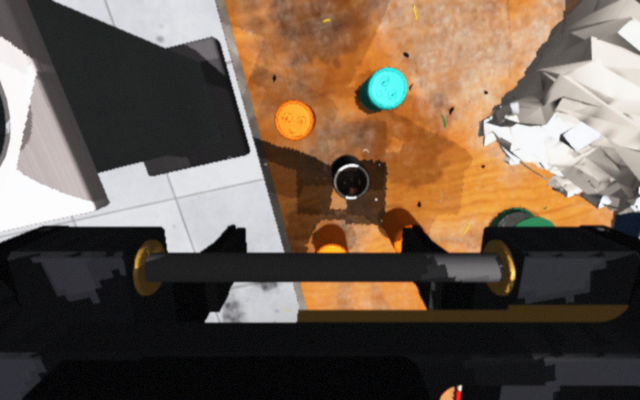

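Wrist view: the black can's rim centre is at (351,180), and the top camera predicted (349.5,181), so they agree. The orange and turquoise neighbours at (295,120) and (387,88) are clear of the fingers.

Run:
```python
from h import *
p=world("wrist",(351,180),.064);print(p); tool([p[0],p[1],.097])
```

```text
[ 0.44856614 -0.1762234   0.064     ]
pos [ 0.4216 -0.1811  0.2571] shift cm [ 1.07  2.54 16.01]
tool y dir -0.22 z [-0.001 -0.    -1.   ]
```

```bash
python3 -m crank '[[1.07,2.54,3,0,0,0,0],[0,0,5,0,0,0,0],[0,0,3,0,0,0,0],[0,0,0,0,0,0,0]]'
python3 - <<'E'
from h import *
tool([.4484,-.1763,.097]);print(proj("wrist",[.4484,-.1763,.064]))
import cv2
im=cams.camera("wrist");cv2.imwrite("pics/w2.png",im[:,:,::-1])
E
```

```text
time: 2.4
position: [0.4471, -0.178, 0.1453]
tool_rot: [0.782, 0.623, -0.001, -0.003]
ft_force: [-0.0, 0.1, 0.7]
grip_width: 0.0869
grip_force: 0.0
pos [ 0.4471 -0.178   0.1453] shift cm [0.18 0.11 4.83]
tool y dir -0.225 z [-0.004  0.003 -1.   ]
[326.12877609 232.99582868]
```

View pics/w2.png

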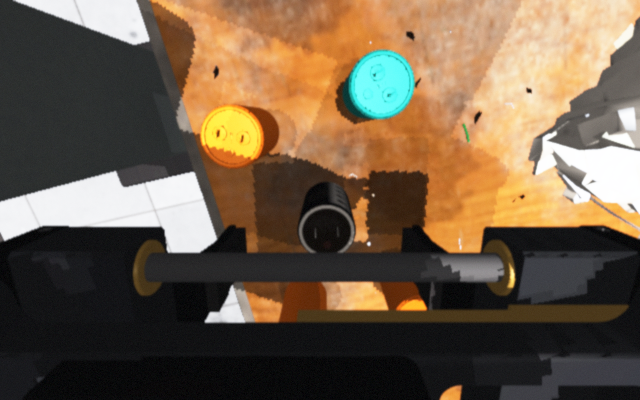

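The can's rim is centred at about (327,230), where I predicted (326,233), and it sits midway between the fingers. I'll descend and close at 25 N.

```bash
python3 -m crank '[[0.2,0.1,3,0,0,0,0],[0,0,1.83,0,0,0,0],[0,0,0,0,0,0,0],[0,0,0,0,0,0,0.3],[0,0,0,0,0,0,0.5]]' 25;  python3 -m crank '[[0,0,0,0,0,0,0.62],[0,0,0,0,0,0,0.75],[0,0,0,0,0,0,0.75],[0,0,0,0,0,0,0.75]]' 25
```

```text
time: 3.08
position: [0.4505, -0.1762, 0.1002]
tool_rot: [0.781, 0.624, 0.0, 0.001]
ft_force: [-0.4, 0.5, 0.8]
grip_width: 0.0743
grip_force: 0.0
time: 3.58
position: [0.4497, -0.1755, 0.0989]
tool_rot: [0.781, 0.624, -0.0, -0.0]
ft_force: [0.9, 0.1, -0.9]
grip_width: 0.0352
grip_force: 22.3
```

```bash
python3 -m crank '[[0,0,-2,0,0,0,0.75],[0,0,-4,0,0,0,0.75],[0,0,-4,0,0,0,0.75],[0,0,-4,0,0,0,0.75],[0,0,-1,0,0,0,0.75]]' 25
python3 - <<'E'
from h import *
tool([.535,.075,.25],1.362-np.pi/2)
E
```

```text
time: 4.2
position: [0.4507, -0.1761, 0.2511]
tool_rot: [0.781, 0.624, 0.001, 0.002]
ft_force: [0.1, -0.1, -0.7]
grip_width: 0.0351
grip_force: 25.0
pos [ 0.4507 -0.1761  0.2511] shift cm [26.35  2.67  0.08]
tool y dir -0.223 z [ 0.004 -0.003 -1.   ]
turn tool z -0.014074475460593483
```

```bash
python3 -m crank '[[2.7,0.27,0,0,0,-0.014,0.75],[6,0.6,0,0,0,0,0.75],[6,0.6,0,0,0,0,0.75],[6,0.6,0,0,0,0,0.75],[4,0.5,0,0,0,0,0.75]]' >/dev/null;python3 -m crank '[[1.5,0.2,0,0,0,0,0.75],[0,0,0,0,0,0,0.75],[0,0,0,0,0,0,0.75]]'
python3 - <<'E'
from h import *
import cv2
tool([.535,.075,.25],1.362-np.pi/2)
im=cams.camera("wrist");cv2.imwrite("pics/w3.png",im[:,:,::-1]);cv2.imwrite("pics/w3c.png",cv2.resize(im[0:260,120:520,::-1],None,fx=2,fy=2,interpolation=cv2.INTER_CUBIC))
np.save("w3.npy",cams.camera_info("wrist")["pose"])
o=np.array([.5488,.1312]);x=np.array([np.cos(1.362),np.sin(1.362)]);y=np.array([-x[1],x[0]])
for n,a,b,z in [("A",.095,-.042,.012),("B",.095,.042,.012),("C",-.105,-.042,.012)]:print(n,proj("wrist",[*(o+a*x+b*y),z]))
E
```

```text
time: 5.2
position: [0.5311, 0.0736, 0.2484]
tool_rot: [0.777, 0.629, -0.001, -0.0]
ft_force: [0.8, -0.9, -1.8]
grip_width: 0.035
grip_force: 25.0
pos [0.5311 0.0736 0.2484] shift cm [ 0.22  0.35 -0.16]
tool y dir -0.21 z [-0.002 -0.001 -1.   ]
turn tool z -0.0013408930799643226
A [373.5422259   21.26295207]
B [285.11149358  21.40347135]
C [366.35467758 220.60988454]
```

View pics/w3c.png

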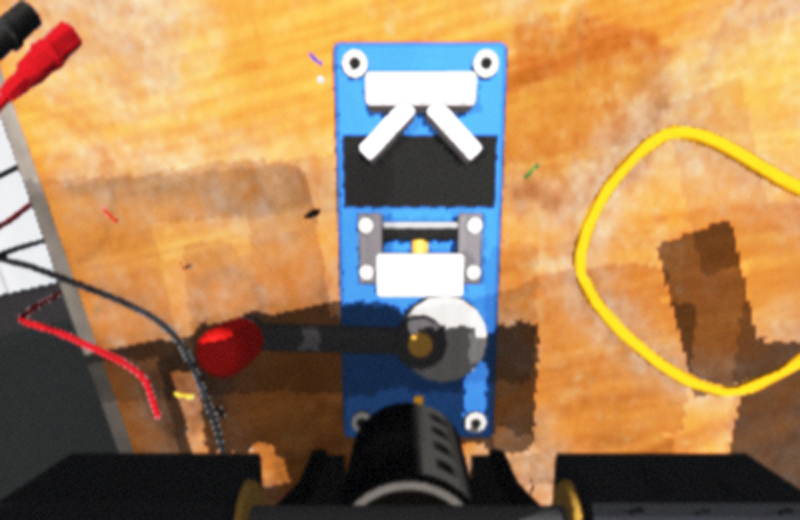

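Crop w3c: the far plate corners are at (507,43) and (334,43), within 2 px of my model. The vee's inner edges run from (372,160) to (415,113) and from (470,160) to (427,112), giving an apex at about (421,106). The pad face is near (420,223).

Run:
```python
from h import *
inf=dict(cams.camera_info("wrist"));inf["pose"]=np.load("w3.npy")
o=np.array([.5488,.1312]);x=np.array([np.cos(1.362),np.sin(1.362)]);y=np.array([-x[1],x[0]])
for n,c in dict(A=(507,43),B=(334,43),apex=(421,106),L=(372,160),Rr=(470,160),padtop=(420,223),jawback=(420,254),dark1=(344,206),dark2=(496,206),dark3=(346,137),axis=(421,343),knob=(228,335),cl=(463,438)).items():
  for z in (.012,.03,.036,.045,.087):
    p=world("wrist",((c[0]+.5)/2-.5+120,(c[1]+.5)/2-.5),z,inf)[:2]-o;print(n,z,(p@x).round(4),(p@y).round(4),end=" | ")
  print()
```

```text
A 0.012 0.095 -0.0417 | A 0.03 0.0903 -0.0391 | A 0.036 0.0888 -0.0383 | A 0.045 0.0865 -0.037 | A 0.087 0.0756 -0.031 | 
B 0.012 0.0951 0.0404 | B 0.03 0.0905 0.0385 | B 0.036 0.0889 0.0379 | B 0.045 0.0866 0.0369 | B 0.087 0.0757 0.0324 | 
apex 0.012 0.0675 -0.001 | apex 0.03 0.0644 -0.0007 | apex 0.036 0.0633 -0.0005 | apex 0.045 0.0617 -0.0004 | apex 0.087 0.0544 0.0004 | 
L 0.012 0.0428 0.0232 | L 0.03 0.041 0.0222 | L 0.036 0.0404 0.0219 | L 0.045 0.0395 0.0214 | L 0.087 0.0353 0.0191 | 
Rr 0.012 0.0428 -0.0254 | Rr 0.03 0.041 -0.0238 | Rr 0.036 0.0404 -0.0232 | Rr 0.045 0.0395 -0.0223 | Rr 0.087 0.0353 -0.0184 | 
padtop 0.012 0.0126 -0.0007 | padtop 0.03 0.0125 -0.0004 | padtop 0.036 0.0124 -0.0003 | padtop 0.045 0.0124 -0.0001 | padtop 0.087 0.012 0.0006 | 
jawback 0.012 -0.0028 -0.0008 | jawback 0.03 -0.0021 -0.0005 | jawback 0.036 -0.0018 -0.0003 | jawback 0.045 -0.0015 -0.0002 | jawback 0.087 0.0001 0.0006 | 
dark1 0.012 0.021 0.0377 | dark1 0.03 0.0204 0.036 | dark1 0.036 0.0202 0.0354 | dark1 0.045 0.0199 0.0345 | dark1 0.087 0.0185 0.0303 | 
dark2 0.012 0.0209 -0.0391 | dark2 0.03 0.0203 -0.0367 | dark2 0.036 0.0201 -0.0359 | dark2 0.045 0.0198 -0.0347 | dark2 0.087 0.0184 -0.029 | 
dark3 0.012 0.0535 0.0359 | dark3 0.03 0.0511 0.0342 | dark3 0.036 0.0503 0.0336 | dark3 0.045 0.0491 0.0328 | dark3 0.087 0.0435 0.0289 | 
axis 0.012 -0.0492 -0.0015 | axis 0.03 -0.046 -0.0011 | axis 0.036 -0.0449 -0.001 | axis 0.045 -0.0433 -0.0008 | axis 0.087 -0.0357 0.0001 | 
knob 0.012 -0.0448 0.1014 | knob 0.03 -0.0418 0.0961 | knob 0.036 -0.0408 0.0944 | knob 0.045 -0.0393 0.0917 | knob 0.087 -0.0323 0.0794 | 
cl 0.012 -0.1028 -0.0251 | cl 0.03 -0.0966 -0.0234 | cl 0.036 -0.0946 -0.0229 | cl 0.045 -0.0915 -0.0221 | cl 0.087 -0.0771 -0.0182 |
```

Run:
```python
from h import *
tool([.5565,.1653,.17],1.362-np.pi/2)
```

```text
pos [0.5312 0.0734 0.2486] shift cm [9.52 0.55 7.86]
tool y dir -0.211 z [-0.001 -0.    -1.   ]
turn tool z -0.0019719913492295404
```

```bash
python3 -m crank '[[3,0.2,0,0,0,0,0.75],[4.5,0.35,2,0,0,0,0.75],[2,0,4,0,0,0,0.75],[0,0,1.8,0,0,0,0.75],[0,0,0,0,0,0,0.75]]' >/dev/null;python3 -m crank '[[0,0,0,0,0,0,0.75],[0,0,0,0,0,0,0.75]]'
python3 - <<'E'
from h import *
for i in range(3): tool([.5565,.1653,.12],1.362-np.pi/2); cams.camera("top")
E
```

```text
time: 6.12
position: [0.5576, 0.1659, 0.1722]
tool_rot: [0.777, 0.629, 0.001, 0.001]
ft_force: [0.1, 0.9, -1.3]
grip_width: 0.0347
grip_force: 25.0
pos [0.5576 0.1659 0.1722] shift cm [-0.09 -0.11  5.22]
tool y dir -0.21 z [ 0.002  0.    -1.   ]
turn tool z -0.0013648649054456286
pos [0.5575 0.1661 0.1722] shift cm [-0.1  -0.09  5.22]
tool y dir -0.21 z [ 0.002  0.    -1.   ]
turn tool z -0.0011082429365447677
pos [0.5574 0.1662 0.172 ] shift cm [-0.11 -0.08  5.2 ]
tool y dir -0.21 z [ 0.002  0.    -1.   ]
turn tool z -0.0008831588523519063
```

```bash
python3 -m crank '[[-0.1,-0.1,1.5,0,0,0,0.75],[0,0,2,0,0,0,0.75],[0,0,1.4,0,0,0,0.75],[0,0,0.4,0,0,0,0.75],[0,0,0,0,0,0,0.75]]'
python3 - <<'E'
from h import *
import cv2
tool([.5565,.1653,.111],1.362-np.pi/2)
im=cams.camera("wrist");cv2.imwrite("pics/w4.png",cv2.resize(im[100:260,200:460,::-1],None,fx=3,fy=3,interpolation=cv2.INTER_CUBIC))
E
```

```text
time: 6.9
position: [0.5556, 0.1658, 0.1176]
tool_rot: [0.777, 0.629, -0.0, -0.0]
ft_force: [0.2, 0.0, -1.6]
grip_width: 0.0352
grip_force: 25.0
pos [0.5556 0.1658 0.1176] shift cm [-0.03  0.1   0.66]
tool y dir -0.209 z [-0.001 -0.    -1.   ]
turn tool z -0.00020274078073856394
```

View pics/w4.png

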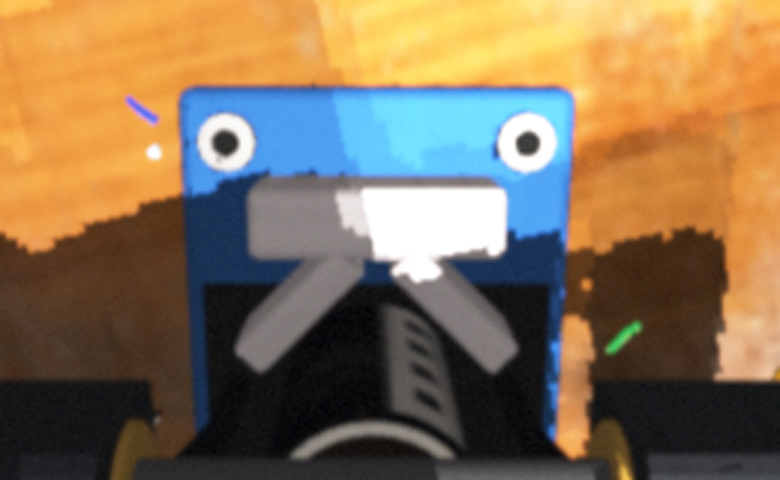

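The can stands centred between the vee arms, with its axis and the vee's midline both at crop column ~376. I'll lower it the last 6 mm.

```bash
python3 -m crank '[[0,0.05,0.3,0,0,0,0.75],[0,0,0.2,0,0,0,0.75],[0,0,0.1,0,0,0,0.75],[0,0,0,0,0,0,0.75],[0,0,0,0,0,0,0.75]]'
```

```text
time: 7.58
position: [0.5561, 0.1657, 0.112]
tool_rot: [0.777, 0.63, 0.0, 0.0]
ft_force: [-0.9, -0.2, -0.8]
grip_width: 0.0349
grip_force: 25.0
```

```bash
python3 -m crank '[[0,0,0.1,0,0,0,0.75],[0,0,0,0,0,0,0.75],[0,0,0,0,0,0,0.75],[0,0,0.05,0,0,0,0.75],[0,0,0,0,0,0,0.75]]'
```

```text
time: 8.2
position: [0.5561, 0.1657, 0.1109]
tool_rot: [0.777, 0.63, 0.0, 0.0]
ft_force: [-0.6, -0.3, 4.1]
grip_width: 0.035
grip_force: 25.0
```

It is seated, with 4 N of upward force. I'll open, rise straight up and check.

```bash
python3 -m crank '[[0,0,0,0,0,0,0.5],[0,0,0,0,0,0,0.3],[0,0,0,0,0,0,0],[0,0,0,0,0,0,0],[0,0,0,0,0,0,0]]'; python3 -m crank '[[0,0,-2,0,0,0,0],[0,0,-4,0,0,0,0],[0,0,-4,0,0,0,0],[-4,0,-3,0,0,0,0],[-5,0,0,0,0,0,0]]' >/dev/null;python3 -m crank '[[0,0,0,0,0,0,0],[0,0,0,0,0,0,0]]'
python3 - <<'E'
from h import *
import cv2
im=cams.camera("wrist");cv2.imwrite("pics/w5.png",cv2.resize(im[0:260,120:520,::-1],None,fx=2,fy=2,interpolation=cv2.INTER_CUBIC))
np.save("w5.npy",cams.camera_info("wrist")["pose"])
tool([.5,.1,.2])
print(proj("wrist",[.5563,.1644,.076]))
E
```

```text
time: 8.82
position: [0.5561, 0.1657, 0.1104]
tool_rot: [0.777, 0.629, -0.0, -0.0]
ft_force: [-1.5, -0.8, -0.4]
grip_width: 0.0754
grip_force: 0.0
time: 9.7
position: [0.5375, 0.0778, 0.2404]
tool_rot: [0.777, 0.629, 0.0, -0.0]
ft_force: [0.3, -0.3, 0.4]
grip_width: 0.087
grip_force: 0.0
pos [0.5375 0.0783 0.2403] shift cm [ 1.35 -4.12  4.03]
tool y dir -0.209 z [-0.  0. -1.]
[324.6561343   90.31760461]
```

View pics/w5.png

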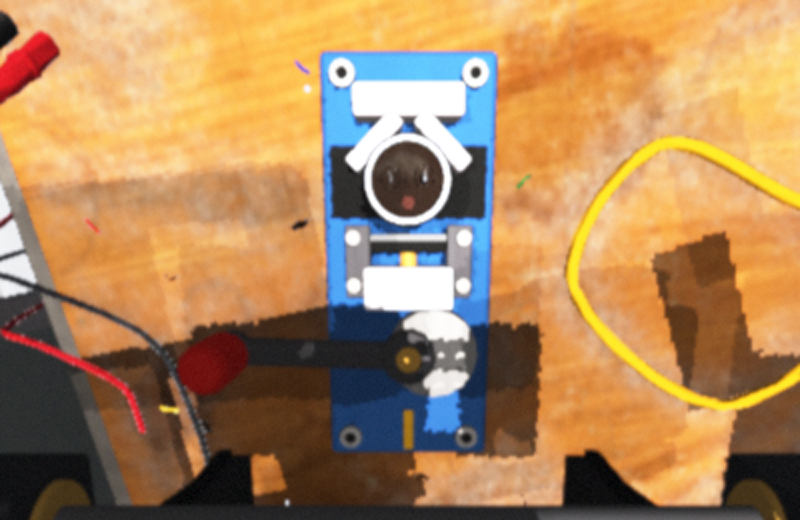

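The can's rim is centred at crop (408,179), i.e. pixel (324,89.5), against a predicted nest centre of (324.7,90.3). It stands in the nest with the lever still at rest. Next is the knob: turn the tool so the fingers close tangentially.

```bash
python3 -m crank '[[0,0,0,0,0,0.18,0],[0,0,0,0,0,0.18,0],[0,0,0,0,0,0.18,0],[0,0,0,0,0,0.18,0],[0,0,0,0,0,0.18,0]]' >/dev/null;python3 -m crank '[[0,0,0,0,0,0.18,0],[0,0,0,0,0,0.18,0],[0,0,0,0,0,0.18,0],[0,0,0,0,0,0.13,0],[0,0,0,0,0,0,0]]'
python3 - <<'E'
from h import *
tool([.4573,.109,.175],-1.78)
E
```

```text
time: 11.0
position: [0.5375, 0.0789, 0.24]
tool_rot: [0.995, -0.102, -0.0, -0.0]
ft_force: [-0.7, -0.4, 0.3]
grip_width: 0.0867
grip_force: 0.0
pos [0.5375 0.0789 0.24  ] shift cm [-8.46 -1.32  6.51]
tool y dir -1.776 z [-0.001  0.    -1.   ]
turn tool z 0.004418082011725666
```

```bash
python3 -m crank '[[-3,-0.4,1,0,0,0,0],[-4,-0.6,3,0,0,0,0],[-1.46,-0.3,2.5,0,0,0,0],[0,0,0,0,0,0,0],[0,0,0,0,0,0,0]]'
python3 - <<'E'
from h import *
import cv2
tool([.4573,.109,.123],-1.78)
im=cams.camera("wrist");cv2.imwrite("pics/w6.png",im[:,:,::-1])
print(proj("wrist",[.4573,.109,.087]),proj("wrist",[.4573,.109,.043]))
E
```

```text
time: 11.62
position: [0.4592, 0.108, 0.1761]
tool_rot: [0.995, -0.103, 0.001, -0.0]
ft_force: [0.3, -0.4, 0.3]
grip_width: 0.0871
grip_force: 0.0
pos [0.4592 0.108  0.1761] shift cm [-0.22 -0.05  5.31]
tool y dir -1.778 z [ 0.003 -0.    -1.   ]
turn tool z 0.002469501830937304
[322.68243539 234.52759904] [322.8703046  213.10890585]
```

View pics/w6.png

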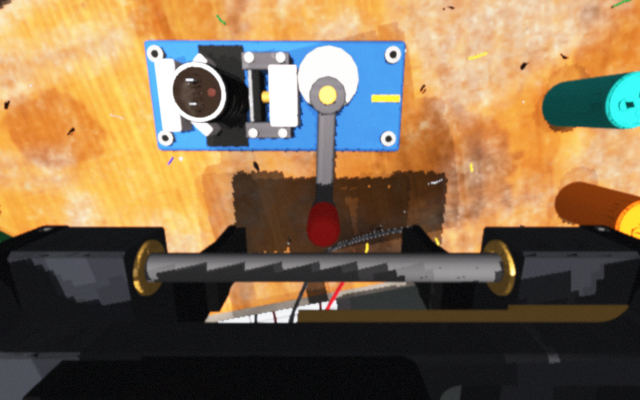

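The knob is at (323,225), in line with the prediction (column 322.8) and centred between the fingers. Now descend and grip.

```bash
python3 -m crank '[[-0.1,0,2.5,0,0,0,0],[-0.1,0,2.3,0,0,0,0],[0,0,0.5,0,0,0,0.3],[0,0,0,0,0,0,0.6],[0,0,0,0,0,0,0.9]]' 30; python3 -m crank '[[0,0,0,0,0,0,0.9],[0,0,0,0,0,0,0.9],[0,0,0,0,0,0,0.9]]'
python3 - <<'E'
from h import *
o=robot.get_obs();p=o["position"];r=R.from_quat(o["tool_rot"])
a=np.array([.5398,.0888]);print(np.linalg.norm(p[:2]-a),np.arctan2(*(p[:2]-a)[::-1]))
E
```

```text
time: 12.3
position: [0.4563, 0.1082, 0.1233]
tool_rot: [0.995, -0.104, 0.001, -0.0]
ft_force: [0.2, 0.4, -0.8]
grip_width: 0.0647
grip_force: 0.0
time: 12.68
position: [0.4555, 0.1083, 0.1226]
tool_rot: [0.995, -0.104, 0.0, -0.0]
ft_force: [0.4, 0.4, 0.5]
grip_width: 0.0349
grip_force: 0.0
0.08655726455866702 2.914336639476428
```

```bash
python3 -m crank '[[0,0,0,0,0,0,0.9],[0,0,0,0,0,0,0.9],[0,0,0,0,0,0,0.9]]' 30;python3 -m crank '[[0.03,0.68,0,0,0,-0.08,0.9],[0.11,1.354,0,0,0,-0.16,0.9],[0.11,1.354,0,0,0,-0.16,0.9],[0,0,0,0,0,0,0.9],[0,0,0,0,0,0,0.9]]'
cat > arc.py <<'E'
from h import *
o=robot.get_obs();p=o["position"]
a=np.array([.5398,.0888]);d=p[:2]-a
print("r",np.linalg.norm(d),"cam angle",1.6-((1.362+np.pi)-np.arctan2(d[1],d[0]))%(2*np.pi))
tool([.5222,.0057,p[2]],-.18);r=R.from_quat(o["tool_rot"]);print("force tool",r.inv().apply(o["ft_force"]).round(1))
E
python3 arc.py
```

```text
time: 13.05
position: [0.4554, 0.1085, 0.1225]
tool_rot: [0.995, -0.104, -0.0, -0.0]
ft_force: [-0.4, 2.1, 0.1]
grip_width: 0.021
grip_force: 30.0
time: 13.68
position: [0.4543, 0.0748, 0.1224]
tool_rot: [0.996, 0.095, -0.001, -0.0]
ft_force: [-2.7, 0.8, 3.5]
grip_width: 0.0208
grip_force: 30.0
r 0.08664481224040962 cam angle 0.39987119963771933
pos [0.4543 0.0748 0.1224] shift cm [ 5.37  8.07 -0.01]
tool y dir -1.381 z [-0.002  0.    -1.   ]
turn tool z -1.2013599505335666
force tool [-2.6 -1.3 -3.5]
```

```bash
python3 -m crank '[[0.11,1.35,0,0,0,-0.16,0.9],[0.11,1.35,0,0,0,-0.16,0.9],[0.11,1.35,0,0,0,-0.16,0.9],[0.11,1.35,0,0,0,-0.16,0.9],[0,0,0,0,0,0,0.9]]' 30; python3 arc.py
```

```text
time: 14.3
position: [0.4791, 0.0273, 0.1224]
tool_rot: [0.915, 0.404, -0.003, -0.001]
ft_force: [-5.7, -4.6, 8.5]
grip_width: 0.0211
grip_force: 30.0
r 0.08643973746886197 cam angle 1.0300975896009228
pos [0.4791 0.0273 0.1224] shift cm [ 1.31  4.64 -0.03]
tool y dir -0.739 z [-0.006 -0.001 -1.   ]
turn tool z -0.5594721391721404
force tool [-7.3 -1.1 -8.5]
```

```bash
python3 -m crank '[[0.08,1.2,-0.03,0,0,-0.14,0.9],[0.08,1.2,-0.03,0,0,-0.14,0.9],[0.08,1.2,-0.03,0,0,-0.14,0.9],[0.08,1.2,0,0,0,-0.14,0.9],[0,0,0,0,0,0,0.9]]' 30;python3 -m crank '[[0,0,0,0,0,0,0.9],[0,0,0,0,0,0,0.9]]'; python3 arc.py
python3 - <<'E'
from h import *
import cv2
im=cams.camera("top");cv2.imwrite("pics/end.png",cv2.resize(im[155:245,235:435,::-1],None,fx=4,fy=4,interpolation=cv2.INTER_CUBIC))
im=cams.camera("wrist");cv2.imwrite("pics/endw.png",im[:,:,::-1])
E
```

```text
time: 14.92
position: [0.5216, 0.0045, 0.1225]
tool_rot: [0.766, 0.642, -0.004, -0.001]
ft_force: [-7.3, -12.7, 1.1]
grip_width: 0.0211
grip_force: 30.0
time: 15.18
position: [0.5213, 0.0046, 0.1225]
tool_rot: [0.767, 0.642, -0.004, -0.001]
ft_force: [-8.2, -13.2, 0.1]
grip_width: 0.0212
grip_force: 30.0
r 0.08620772300545956 cam angle 1.591965929418595
pos [0.5213 0.0046 0.1225] shift cm [ 0.12  0.07 -0.  ]
tool y dir -0.177 z [-0.007 -0.004 -1.   ]
turn tool z 0.00314845777802808
force tool [-14.4  -5.7   0. ]
```

View pics/endw.png

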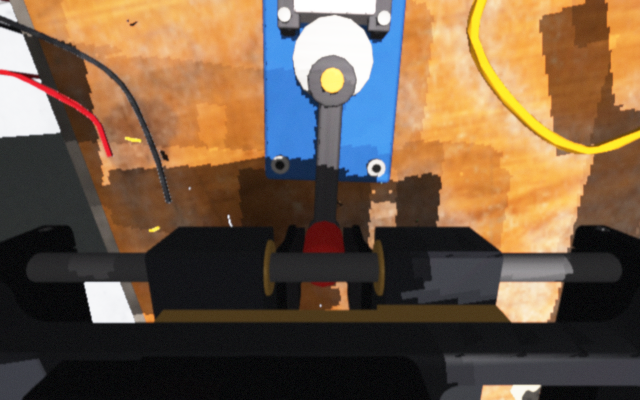

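The lever now lies over the index line: hub (331,80), knob (323,235), with the plate's midline under the arm. I'll ease the 14 N radial load slightly and check the can numerically.

```bash
python3 -m crank '[[0.12,0.03,0,0,0,0,0.9],[0,0,0,0,0,0,0.9],[0,0,0,0,0,0,0.9],[0,0,0,0,0,0,0.9]]' 30; python3 arc.py
python3 - <<'E'
from h import *
import cv2
im=cams.camera("top");c=proj("top",[.5563+.0008,.1644+.004,.076]);u,v=np.round(c).astype(int);print(c)
print(im[v-7:v+8,u-9:u+10].mean(2).astype(int))
E
```

```text
time: 15.78
position: [0.5215, 0.0047, 0.1226]
tool_rot: [0.766, 0.642, -0.005, -0.0]
ft_force: [-8.1, -18.1, 0.5]
grip_width: 0.0214
grip_force: 30.0
r 0.08601662434815281 cam angle 1.5946515859271773
pos [0.5215 0.0047 0.1226] shift cm [ 0.11  0.05 -0.  ]
tool y dir -0.176 z [-0.008 -0.006 -1.   ]
turn tool z 0.004209461463904773
force tool [-19.3  -4.8  -0.3]
[264.62616986 178.48355983]
[[220 213 201 172 118 137 137 128 132 174 151  51  51  51  52  50  51  47
   56]
 [224 223 218 170 103 136 129 121 159 201 168  62  49  52  46  52  54  52
   53]
 [223 223 207 108  89 132 131 111 121 129 125 122  60  42  47  47  50  53
   50]
 [223 224 201  69 101 141 103  88  55  62 101 127  99  90  45  47  46  49
   48]
 [224 223 201 136 138 126  51  51  62  69  50  65 104 112  52  45  45  48
   61]
 [223 221 198 145 126  51  54  58  62  66  45  55  71 105 103  40  45  79
  100]
 [224 215 165 122  70  52  62  59  51  46  47  51  48 108 146  34  48  85
  104]
 [225 202 115 135  62  58  62  60  50  46  49  59  68 117 156  35  61  84
   67]
 [224 202  97 120  65  61  60  57  51  49  52  58  66 110 147  30  76 104
   48]
 [221 207 161 112  95  60  64  58  42  46  49  48  49 108 141  19  98 135
   47]
 [221 214 216 170 114  53  60  64  57  40  48  50  89 131 111  29  98 136
   48]
 [215 191 224 207 131 118  59  56  64  47  49  91 138 114  27  24  71  98
   48]
 [184 133 207 218 178 134 113 128 112 120 121 113 119  37  22  36  59  67
   47]
 [127  76 136 193 196 132 109 129 110 119 119  83  27  23  33  45  69  47
   50]
 [ 60  59  66 105 143 123  44  37  26  26  22  22  26  27  29  50  72  46
   48]]
```

The can's rim is centred within about 1 px of the clamped position. The radial load rose with that inward shift, so I'll move outward instead.

```bash
python3 -m crank '[[-0.2,0,0,0,0,0,0.9],[-0.2,0,0,0,0,0,0.9],[0,0,0,0,0,0,0.9],[0,0,0,0,0,0,0.9],[0,0,0,0,0,0,0.9]]' 30; python3 arc.py
```

```text
time: 16.45
position: [0.5213, 0.0041, 0.1225]
tool_rot: [0.767, 0.641, -0.003, -0.002]
ft_force: [-5.4, -3.5, -0.6]
grip_width: 0.0211
grip_force: 30.0
r 0.08665280635465378 cam angle 1.5936021299850247
pos [0.5213 0.0041 0.1225] shift cm [ 0.17  0.06 -0.  ]
tool y dir -0.178 z [-0.006 -0.001 -1.   ]
turn tool z 0.001745182835929393
force tool [-4.4 -4.7  0.6]
```

```bash
python3 -c "
from rig import ticket
print(ticket.hand_in())"
```

```text
the job is handed in; nothing more can be done
None
```

The job is handed in: the capacitor stands upright in the vee nest, released and clamped, and the gripper is holding the lever at about 1.59 rad (target 1.60); no verdict came back, and I had no direct reading of the jaw pressure.

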